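# Load the sample caddy and set the loose cap aside

### The arm

A 7-joint arm with a two-finger parallel gripper is mounted at the origin on the work surface. World frame = base frame: x ahead of the robot, y to its left, z up, the work surface at z = 0. Lengths are in mm, angles in rad, forces in N, time in s.
With the tool pointing down it reaches from about 425 to 825 mm from the base axis. Payload 3.6 kg.
Tool frame: the origin (TCP) lies at the centre of the arm's flange, where the gripper is bolted on; the fingertips stand 173 mm ahead of it and the grasp point (between the pads) lies 155 mm ahead of it (arm.tips_ahead is the distance from the TCP to the fingertips, in mm); z points along the fingers, x is the direction in which the jaws open and shut, and the axes are right-handed (so a half turn about z gives the same grasp; the last joint's range is limited). The gripper opens to 85 mm and grips with 20 to 120 N. Pads are 22 mm wide; open, the fingers measure 114 mm over their backs; the gripper's body (76 mm by 85 mm) begins 54 mm behind the grasp point. The pads swing forward as they close: fully open they stand 13 mm farther back than shut.
Start: joints at [-0.026, 0.615, -0.013, 1.423, 0.008, 1.103, -0.04], TCP at [649.981, 0.017, 404.697] pointing down, gripper open.
Joint ranges: [-3.12, 3.12], [-0.3, 2.06], [-1.34, 1.32], [0.26, 2.42], [-1.36, 4.5], [0.01, 1.98], [-2.84, 2.84]. Speed limits (rad/s): [2.79, 2.79, 3.14, 3.14, 3.14, 3.14, 3.14].

### API

Orientations are given as [roll, pitch, yaw] about the fixed x, y, z axes, in that order (R = Rz(yaw) Ry(pitch) Rx(roll)).
In Python, from station import arm gives the robot as it stands.
- The arm moves only by the tool jog_arm, never from a script. Its argument "targets" is text: rows parted by semicolons, each of 7 numbers parted by spaces: the shift along the tool's x, y, z in m, then the turn, a rotation vector about the tool's x, y, z in degrees, then the opening, from 0 (shut) to 1 (fully open). In form: tx ty tz rx ry rz jaw; .... A call has 1 to 20 rows; each row shifts and turns the commanded pose from where the row before left it, along the tool's axes as they then stand; what a row does not reach is not made up. A row lasts 1/12 s, in which the tool goes at most 41.7 mm and 7.16 degrees, less where a joint would pass 70% of its speed; a pose out of reach is approached as far as the arm can. A call is refused whole if a number of a shift passes 0.0417 or a number of a turn 7.16, either way. A call with a gripper value outside its range is refused whole. The fingers move at their own pace and stop on an object; "newtons" is the grip in N (left out, the last holds). Time passes only in rows, so rows that do not move let the fingers close. It gives the time, the measured TCP pose, the force and the opening at its end, in the units of the state.
- arm.observe(): the state, without advancing time (a new reading comes with each control period).
- arm.camera(name): name is "scene" or "side" or "wrist"; returns a dict with "frame" (400x640x3 uint8, blue, green, red), "K" (3x3 intrinsics, pixels), "position" and "orientation" of the camera in the world. Camera axes: x right, y down, z forward; pixel columns grow to the right and rows downward; lengths in mm; the calibration is good to about 2 mm. The wrist camera is an equidistant fisheye: a pixel r from the principal point sees the ray r / f radians off the axis. A picture is of the moment at which its call begins. There is no depth.
- arm.finish_job(): hands the job in, once; it reports no verdict.
The state is a dict: "time_s": time; "qpos": joint angles; "qd": joint speeds; "joint_efforts": joint torques, N m; "tcp_pos": TCP position; "tool_rot": TCP orientation; "wrist_force": force on the tool from outside, world axes, zero at the start; "torque": the same for the moment, N m; "opening": finger opening in mm.
Only numpy, scipy, OpenCV 4.12 (cv2) and the standard library are available. Lean on these libraries where they do the work, as an engineer would, in place of code of your own. Each camera call takes 0.05 s, during which the arm holds its last target.

### The job

Gather the three tightly capped blue-cap sample bottles into the caddy, each upright in the cup whose colour matches the disc on its cap. Set the blue-cap bottle whose cap is loose (crooked cap, orange ring showing) upright in the orange rework tray instead. Set the bottles down without dropping them, and leave the red-capped and black-capped bottles standing where they are.

Things in the scene. Friction and masses are not known exactly. Their poses are not given: they have to be found in the camera images.
- vial_yellow: White sample bottle, upright cylinder 30 mm wide, 72 mm tall, about 45 g: body with paper label up to z = 54 mm, round blue screw cap (30 mm wide, rigid with the body) from 54 to 72 mm, yellow disc 17 mm wide on the cap's top. Stands on the table. Origin: centre of its underside, z up; its yaw has no meaning. Can be gripped anywhere on body or cap. Tightly capped sample.
- vial_white: White sample bottle, upright cylinder 30 mm wide, 72 mm tall, about 45 g: body with paper label up to z = 54 mm, round blue screw cap (30 mm wide, rigid with the body) from 54 to 72 mm, white disc 17 mm wide on the cap's top. Stands on the table. Origin: centre of its underside, z up; its yaw has no meaning. Can be gripped anywhere on body or cap. Tightly capped sample.
- vial_green: White sample bottle, upright cylinder 30 mm wide, 72 mm tall, about 45 g: body with paper label up to z = 54 mm, round blue screw cap (30 mm wide, rigid with the body) from 54 to 72 mm, green disc 17 mm wide on the cap's top. Stands on the table. Origin: centre of its underside, z up; its yaw has no meaning. Can be gripped anywhere on body or cap. Tightly capped sample.
- vial_loose: The bottle with the loose cap: white body 30 mm wide up to z = 53 mm, then a slipped-out orange liner ring 38 mm wide (53 to 58 mm), above it a crooked blue cap without disc, 30 mm wide, leaning 0.2 rad, top at 82 mm. All one rigid piece, about 45 g, standing on the table. Origin: centre of its underside, z up. Grip round the ring or the body under it.
- vial_redcap: White sample bottle, upright cylinder 30 mm wide, 72 mm tall, about 45 g: body with paper label up to z = 54 mm, round red screw cap (30 mm wide, rigid with the body) from 54 to 72 mm, white disc 17 mm wide on the cap's top. Stands on the table. Origin: centre of its underside, z up; its yaw has no meaning. Can be gripped anywhere on body or cap. Not a sample: leave it.
- vial_blackcap: White sample bottle, upright cylinder 30 mm wide, 72 mm tall, about 45 g: body with paper label up to z = 54 mm, round black screw cap (30 mm wide, rigid with the body) from 54 to 72 mm, yellow disc 17 mm wide on the cap's top. Stands on the table. Origin: centre of its underside, z up; its yaw has no meaning. Can be gripped anywhere on body or cap. Not a sample: leave it.
- cup_yellow: Square open yellow cup, outside 54 x 54 mm, inside 48 x 48, 28 tall, wall 3, inner floor 3 mm above its origin; fixed. Three such cups (order varies) stand in a row, 64 mm centre to centre, on a light-blue caddy base 70 x 208 mm. Origin: centre of its underside, 4 mm above the table; z up, y along the row, x across it (closing the gripper along x keeps the fingers off the neighbours).
- cup_white: Square open white cup, outside 54 x 54 mm, inside 48 x 48, 28 tall, wall 3, inner floor 3 mm above its origin; fixed. Three such cups (order varies) stand in a row, 64 mm centre to centre, on a light-blue caddy base 70 x 208 mm. Origin: centre of its underside, 4 mm above the table; z up, y along the row, x across it (closing the gripper along x keeps the fingers off the neighbours).
- cup_green: Square open green cup, outside 54 x 54 mm, inside 48 x 48, 28 tall, wall 3, inner floor 3 mm above its origin; fixed. Three such cups (order varies) stand in a row, 64 mm centre to centre, on a light-blue caddy base 70 x 208 mm. Origin: centre of its underside, 4 mm above the table; z up, y along the row, x across it (closing the gripper along x keeps the fingers off the neighbours).
- rework_tray: Shallow square orange tray with a dark grey floor, 110 x 110 mm outside, 102 x 102 mm inside, rim 12 mm tall and 4 mm thick, inner floor 4 mm above its origin. Fixed to the table. Origin: centre of its underside, on the table; z up, x and y parallel to its sides.
Mind the look-alikes: they are no part of the job. What is shaped like the vial_yellow but brown or turquoise is not meant.

How it is judged (in metres and radians):
At the end, for the whole second after the job is handed in: Yellow, white and green disc bottles stand in the cups of their colour (within 15 mm of centre along cup x and y, base at most 11 mm above cup origin), loose-cap bottle in the tray (42 mm, 11 mm); red and black caps within 25 mm of their start; all six upright to 0.15 rad, at rest (x of vial_yellow in the frame of cup_yellow between -0.015 and 0.015 m and y of vial_yellow in the frame of cup_yellow between -0.015 and 0.015 m and z of vial_yellow in the frame of cup_yellow below 0.011 m and angle between each of vial_yellow, vial_white, vial_green, vial_loose, vial_redcap, vial_blackcap's own z axis and vertical below 0.15 rad and linear speed of each of vial_yellow, vial_white, vial_green, vial_loose, vial_redcap, vial_blackcap below 0.02 m/s and angular speed of each of vial_yellow, vial_white, vial_green, vial_loose, vial_redcap, vial_blackcap below 0.2 rad/s and x of vial_white in the frame of cup_white between -0.015 and 0.015 m and y of vial_white in the frame of cup_white between -0.015 and 0.015 m and z of vial_white in the frame of cup_white below 0.011 m and x of vial_green in the frame of cup_green between -0.015 and 0.015 m and y of vial_green in the frame of cup_green between -0.015 and 0.015 m and z of vial_green in the frame of cup_green below 0.011 m and x of vial_loose in the frame of rework_tray between -0.042 and 0.042 m and y of vial_loose in the frame of rework_tray between -0.042 and 0.042 m and z of vial_loose in the frame of rework_tray below 0.011 m and distance of each of vial_redcap, vial_blackcap from where it was at the start of the episode below 0.025 m); the robot touches nothing.
It fails at once if a bottle with a red or black cap was shifted by more than 25 mm or tipped over (distance of any of vial_redcap, vial_blackcap from where it was at the start of the episode above 0.025 m or angle between any of vial_redcap, vial_blackcap's own z axis and vertical above 0.5 rad).
It fails at once if a blue-capped bottle was dropped or thrown (out of the fingers and moving faster than 0.7 m/s, a fall of some 25 mm) ((linear speed of vial_yellow above 0.7 m/s and contact force between the fingers and vial_yellow below 0.1 N) or (linear speed of vial_white above 0.7 m/s and contact force between the fingers and vial_white below 0.1 N) or (linear speed of vial_green above 0.7 m/s and contact force between the fingers and vial_green below 0.1 N) or (linear speed of vial_loose above 0.7 m/s and contact force between the fingers and vial_loose below 0.1 N)).
It also fails if it takes over 112 s, if anything falls off the work surface, if the arm or the gripper's body presses on something with over 40 N, if the wrist force passes 120 N, or if a joint passes its speed limit or range.

## Working session

There is one attempt and no reset: what is moved stays moved. The work goes in short steps, Python scripts to look and compute and a tool call to move; the robot and the scene stay as the last step left them, time stands still between calls to the robot, and variables do not carry over. Pictures are saved under pics/ and viewed, and the job is handed in when it is done.

Besides the shell and the picture viewer there is one more tool, called after "Call:" as a command line: name --argument value ..., lists and objects as JSON in quotes. jog_arm: Moves the arm, as the interface text tells. Its arguments: {"type":"object","properties":{"targets":{"type":"string"},"newtons":{"type":"number"}},"required":["targets"]}

```bash
ls; mkdir -p pics; python3 - <<'E'
from station import arm
import cv2
s=arm.observe()
print({k:s[k] for k in('time_s','tcp_pos','tool_rot','opening','wrist_force')})
for n in('scene','side','wrist'):
    c=arm.camera(n); cv2.imwrite(f'pics/{n}0.png',c['frame']); print(n,c['K'],c['position'],c['orientation'])
E
```

```text
pics
{'time_s': 0.0, 'tcp_pos': array([6.49683864e+02, 1.15221719e-02, 4.03515833e+02]), 'tool_rot': array([3.14154668e+00, 2.62301399e-03, 7.57396422e-05]), 'opening': 85.19693795304774, 'wrist_force': array([-0.6623366 , -0.49577703,  1.23546113])}
scene [[443.66648652   0.         314.69783648]
 [  0.         443.66648652 202.94889297]
 [  0.           0.           1.        ]] [1153.88406677  462.51007803  538.46450138] [-2.15069916 -0.01020143  2.25313271]
side [[386.92580782   0.         328.90648365]
 [  0.         386.92580782 197.77803216]
 [  0.           0.           1.        ]] [ 420.75408817 -700.75095904  571.77257868] [-2.21233018 -0.00277108 -0.22011396]
wrist [[309.70691629   0.         322.52047222]
 [  0.         309.70691629 196.61613543]
 [  0.           0.           1.        ]] [648.93277216  74.72037029 373.21667621] [2.84335940e+00 2.00666777e-03 7.21422141e-04]
```

View pics/scene0.png

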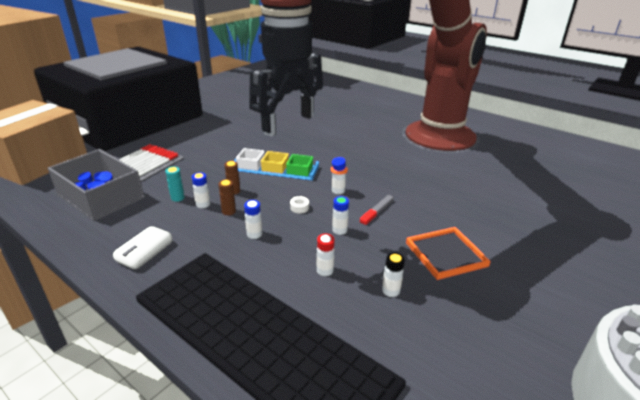

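View pics/side0.png

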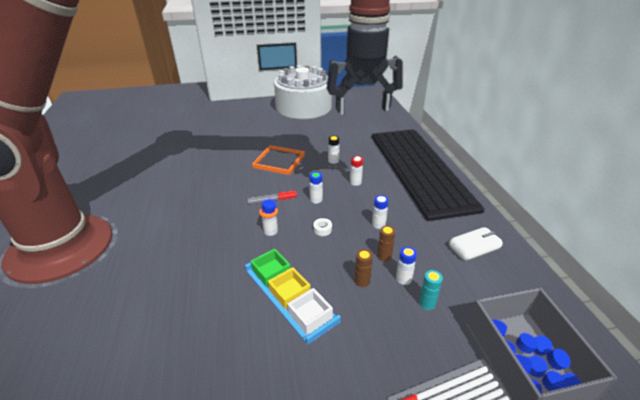

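View pics/wrist0.png

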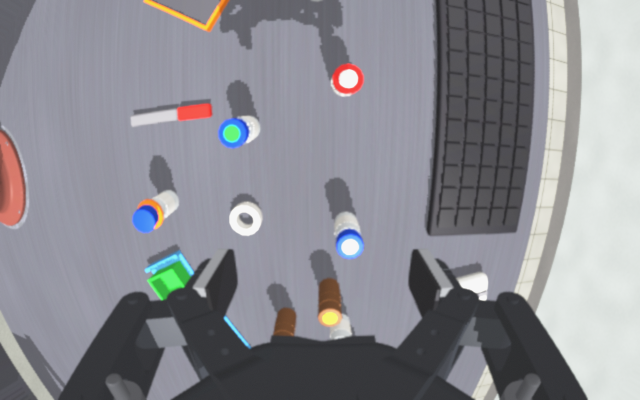

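```bash
cat > h.py <<'E'
import numpy as np, cv2
from scipy.spatial.transform import Rotation as Rn
def ray(c,uv):
    K=c['K']; R=Rn.from_euler('xyz',c['orientation']).as_matrix()
    x=(uv[0]-K[0,2])/K[0,0]; y=(uv[1]-K[1,2])/K[1,1]
    if c.get('name')=='wrist':
        r=np.hypot(x,y)+1e-12; d=np.array([np.sin(r)*x/r,np.sin(r)*y/r,np.cos(r)])
    else: d=np.array([x,y,1.])
    return np.array(c['position']),R@d
def plane(c,uv,z):
    p,d=ray(c,uv); return p+d*(z-p[2])/d[2]
def mask(f,col):
    h=cv2.cvtColor(f,cv2.COLOR_BGR2HSV); H,S,V=[h[...,i].astype(int) for i in range(3)]
    return {'yellow':(H>18)&(H<35)&(S>110)&(V>120),'green':(H>40)&(H<85)&(S>110)&(V>60),'white':(S<60)&(V>150),
     'blue':(H>105)&(H<130)&(S>130)&(V>50),'orange':(H>5)&(H<17)&(S>150)&(V>120),'red':((H<5)|(H>174))&(S>140)&(V>80),
     'lblue':(H>92)&(H<106)&(S>90)&(V>100)}[col]
def blob(f,col,box):
    x0,y0,x1,y1=box; m=mask(f,col)[y0:y1,x0:x1].astype(np.uint8)
    n,l,st,ce=cv2.connectedComponentsWithStats(m)
    if n<2: return None
    i=1+np.argmax(st[1:,4]); return ce[i]+[x0,y0],st[i,4],st[i,:4]+[x0,y0,0,0]
def cam(n):
    from station import arm
    c=arm.camera(n); c['name']=n; return c
E
python3 - <<'E'
from h import *
cs={n:cam(n) for n in('scene','side','wrist')}
for n in('scene','side'):
    f=cs[n]['frame']; b=(170,130,500,310) if n=='scene' else (230,120,460,340)
    x0,y0,x1,y1=b
    if n=='scene': y0,y1=130,310; 
    cr=f[y0:y1,x0:x1]; cv2.imwrite(f'pics/{n}z.png',cv2.resize(cr,None,fx=2.4,fy=2.4,interpolation=cv2.INTER_CUBIC))
D={'yellow':('yellow',(190,168,212,190),(395,243,420,268)),
'white':('white',(244,198,263,212),(370,195,392,208)),
'green':('green',(330,193,352,212),(305,168,328,188)),
'red':('white',(316,234,336,246),(348,155,366,166)),
'black':('yellow',(384,250,406,268),(324,132,344,148))}
for k,(c,a,b) in D.items():
    o=[]
    for n,bx in(('scene',a),('side',b)):
        r=blob(cs[n]['frame'],c,bx)
        o.append((r[1],r[0].round(1),plane(cs[n],r[0],72)[:2].round(1)) if r else None)
    print(k,o)
wb={'green':('green',(215,115,250,150)),'white':('white',(337,235,362,256)),'red':('white',(335,66,360,92))}
for k,(c,b) in wb.items():
    r=blob(cs['wrist']['frame'],c,b); print(k,r[1],r[0],plane(cs['wrist'],r[0],72)[:2].round(1))
E
```

```text
yellow [(np.int32(9), array([198.3, 175.1]), array([ 672.8, -238.7])), (np.int32(40), array([408.1, 251.6]), array([ 673.2, -238.9]))]
white [(np.int32(46), array([251.7, 203.5]), array([677., -74.])), (np.int32(35), array([381.2, 198.8]), array([677.3, -75.7]))]
green [(np.int32(25), array([340.9, 199.4]), array([555.8,  48.3])), (np.int32(20), array([315.5, 174.5]), array([557.4,  47.8]))]
red [(np.int32(56), array([325.2, 238.1]), array([671.8, 100.2])), (np.int32(22), array([356.7, 158.3]), array([672.2,  98.1]))]
black [(np.int32(89), array([395.3, 257.5]), array([639.5, 218.9])), (np.int32(27), array([333.4, 137.6]), array([640.1, 217.1]))]
green 183 [231.07103825 133.04371585] [557.4  48.4]
white 226 [349.0619469  246.47787611] [677.7 -74.6]
red 280 [347.36071429  78.4       ] [672.6 100.2]
```

View pics/scenez.png

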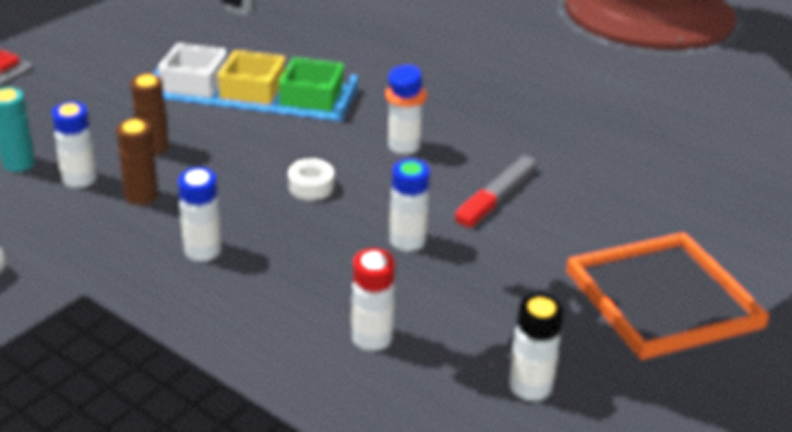

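View pics/sidez.png

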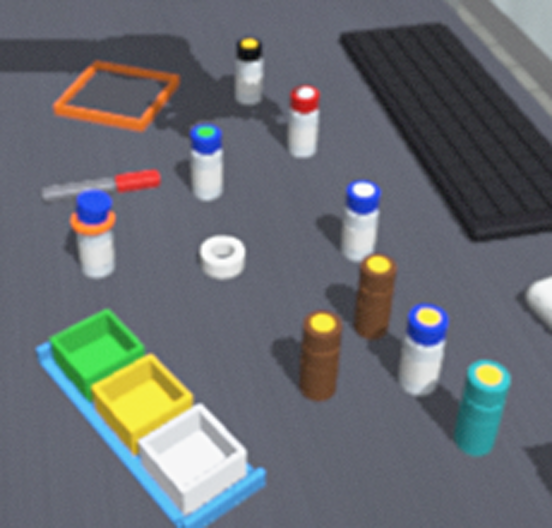

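```bash
python3 - <<'E'
from h import *
cs={n:cam(n) for n in('scene','side')}
a=cs['side']['frame'][240:345,240:345]; cv2.imwrite('pics/sc.png',cv2.resize(a,None,fx=5.7,fy=5.7,interpolation=cv2.INTER_CUBIC))
a=cs['scene']['frame'][140:190,225:325]; cv2.imwrite('pics/cc.png',cv2.resize(a,None,fx=8,fy=8,interpolation=cv2.INTER_CUBIC))
# loose ring: orange
for n,b in(('scene',(325,150,355,200)),('side',(250,190,290,240))):
    c=cs[n]
    r=blob(c['frame'],'orange',b); s=blob(c['frame'],'blue',b); w=blob(c['frame'],'white',b)
    print(n,r,s,w); print(plane(c,r[0],55.5)[:2],plane(c,s[0],70)[:2])
    x,y,ww,hh=r[2]; print('mid of ring extents', plane(c,(x+(ww-1)/2,y+(hh-1)/2),55.5)[:2])
# tray
for n,b in(('scene',(395,220,500,285)),('side',(240,140,315,180))):
    c=cs[n]; x0,y0,x1,y1=b
    m=mask(c['frame'],'orange')[y0:y1,x0:x1].astype(np.uint8)
    p=np.argwhere(m)[:,::-1]+[x0,y0]
    P=np.array([plane(c,q,9)[:2] for q in p],np.float32)
    print(n,len(p),cv2.minAreaRect(P))
# brown/turq
for n,L in(('scene',{'b1':(225,158,238,168),'b2':(220,176,234,188),'t':(166,164,182,175)}),('side',{'b1':(356,248,372,260),'b2':(380,224,394,236),'t':(424,268,442,284)})):
    for k,b in L.items():
        r=blob(cs[n]['frame'],'yellow',b); print(n,k,r and plane(cs[n],r[0],72)[:2])
E
```

```text
scene (array([338.69767442, 171.09302326]), np.int32(43), array([331, 168,  16,   6])) (array([338.68421053, 162.72368421]), np.int32(152), array([332, 157,  14,  13])) (array([337.76694915, 183.27966102]), np.int32(236), array([332, 173,  13,  21]))
[443.2623016  -39.46178438] [433.68093889 -47.30811226]
mid of ring extents [441.35634746 -41.42251975]
side (array([267.73134328, 213.95522388]), np.int32(67), array([260, 209,  18,   9])) (array([268.5       , 205.48192771]), np.int32(166), array([262, 199,  15,  14])) (array([270.39484979, 225.84978541]), np.int32(233), array([263, 216,  15,  20]))
[434.54000251 -54.49291819] [438.41405528 -44.62140617]
mid of ring extents [436.43091011 -51.63303139]
scene 1094 ((491.8329162597656, 250.50729370117188), (122.77466583251953, 120.74365997314453), 58.598968505859375)
side 423 ((488.65679931640625, 243.81390380859375), (126.5117416381836, 119.76678466796875), 59.14273452758789)
scene b1 [ 593.01087952 -227.68527588]
scene b2 [ 656.11824893 -173.51483964]
scene t [ 692.32518602 -302.76183237]
side b1 [ 593.04497693 -227.96049918]
side b2 [ 656.51138283 -174.22793399]
side t [ 693.08589616 -302.85220934]
```

View pics/sc.png

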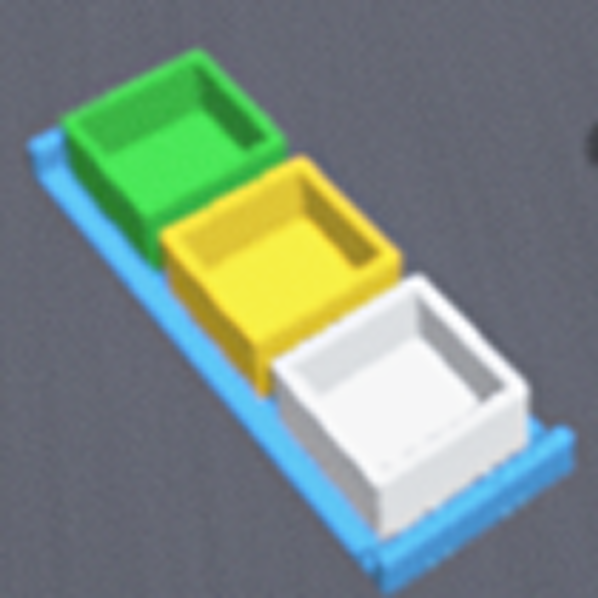

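View pics/cc.png

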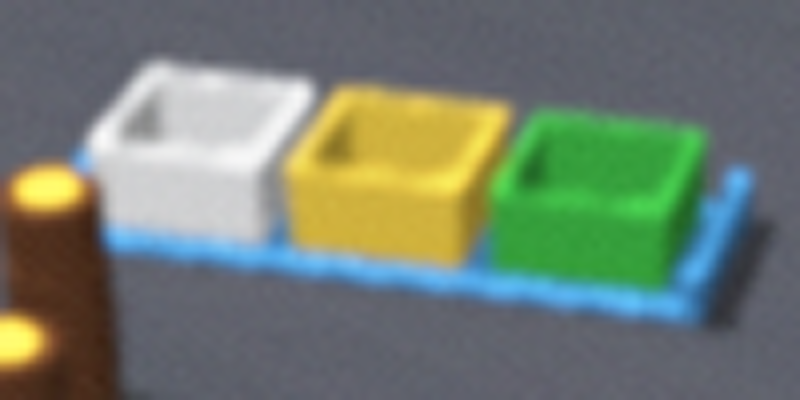

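```bash
python3 - <<'E'
from h import *
cs={n:cam(n) for n in('scene','side')}
S={'side':(5.7,240,240,{'g':[(62,122),(200,50),(285,143),(150,212)],'y':[(162,238),(303,157),(402,255),(262,345)],'w':[(272,368),(422,278),(528,392),(383,483)]}),
'scene':(8,225,140,{'g':[(545,108),(708,130),(675,215),(493,197)],'y':[(345,87),(512,105),(470,188),(287,170)],'w':[(155,62),(312,85),(272,158),(92,138)]})}
for n,(k,x0,y0,d) in S.items():
    for c,pts in d.items():
        P=np.array([plane(cs[n],((x+.5)/k-.5+x0,(y+.5)/k-.5+y0),32)[:2] for x,y in pts])
        e=np.roll(P,-1,0)-P
        print(n,c,P.mean(0).round(1),np.hypot(*e.T).round(1),np.degrees(np.arctan2(e[:,1],e[:,0])).round(1))
def tri(uvs):
    A=np.zeros((3,3));b=np.zeros(3)
    for n,uv in uvs:
        p,d=ray(cs[n],uv); d/=np.linalg.norm(d); M=np.eye(3)-np.outer(d,d);A+=M;b+=M@p
    return np.linalg.solve(A,b)
print('ring',tri([('scene',(338.7,171.1)),('side',(267.9,213.9))]))
print('body',tri([('scene',(337.77,183.28)),('side',(270.4,225.85))]))
print('cap',tri([('scene',(338.7,162.7)),('side',(268.5,205.5))]))
for n,b in(('scene',(395,220,500,285)),('side',(240,140,315,180))):
    c=cs[n]; x0,y0,x1,y1=b
    m=mask(c['frame'],'orange')[y0:y1,x0:x1].astype(np.uint8)
    cv2.imwrite(f'pics/tray_{n}.png',cv2.resize(c['frame'][y0:y1,x0:x1],None,fx=7,fy=7,interpolation=cv2.INTER_CUBIC))
E
```

```text
side g [ 425.9 -172.5] [54.6 54.9 50.8 52.6] [  26.5  -65.5 -156.2  118.6]
side y [ 454.2 -230.3] [54.6 53.8 53.9 54.8] [  26.9  -63.1 -152.   117.7]
side w [ 481.8 -288. ] [55.6 53.9 52.  53.1] [  25.5  -65.2 -155.5  118.7]
scene g [ 423.6 -169.8] [53.1 56.2 55.7 60.6] [ 113.8   29.2  -61.5 -153.4]
scene y [ 451.3 -228.1] [54.7 56.3 57.2 57.8] [ 117.    28.9  -61.5 -153.5]
scene w [ 477.7 -287.3] [54.1 50.4 58.  54.6] [ 112.6   30.6  -63.  -154. ]
ring [434.74520383 -45.9331125   49.19618258]
body [436.30201805 -46.90873017  16.83777049]
cap [437.64103523 -45.46487631  71.56900524]
```

View pics/tray_scene.png

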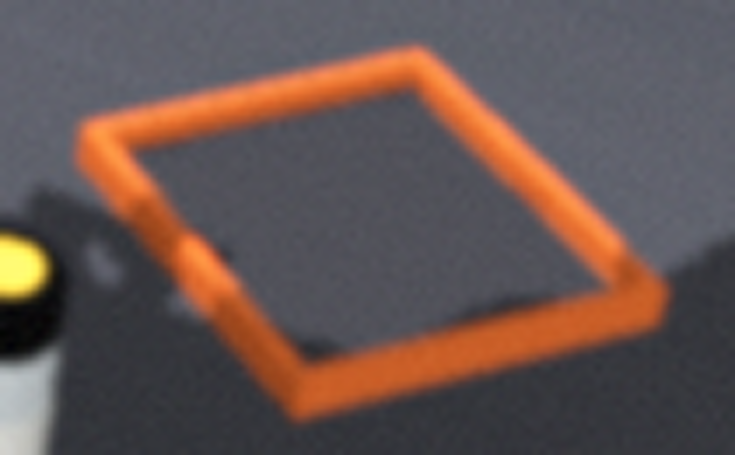

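Call:
jog_arm --targets "0 0 0.01 0 0 -6.45 1; -0.002 0.02 0.02 0 0 -6.45 1; -0.002 0.02 0.02 0 0 -6.45 0.75; 0 0.02 0.02 0 0 -6.45 0.75; 0 0 0.015 0 0 0 0.75; 0 0 0 0 0 0 0.75; 0 0 0 0 0 0 0.75" --newtons 30

```text
time_s: 1.08
tcp_pos: [659.2, -58.6, 319.0]
tool_rot: [-3.14, 0.001, 0.45]
wrist_force: [-0.0, 0.7, 0.5]
opening: 64.2
```

```bash
cat >> h.py <<'E'
def go(x,y,z):
    "print remaining tool-frame shift to world x,y,z"
    from station import arm
    s=arm.observe(); R=Rn.from_euler('xyz',s['tool_rot']).as_matrix()
    print('t',round(s['time_s'],2),'tcp',np.round(s['tcp_pos'],1),'rot',np.round(s['tool_rot'],3),'open',round(s['opening'],1),'F',np.round(s['wrist_force'],1))
    print('tool shift mm',(R.T@(np.array([x,y,z])-s['tcp_pos'])).round(1))
E
python3 - <<'E'
from h import *
from station import arm
print(arm.tips_ahead)
go(677.3,-74.8,320)
c=cam('wrist'); cv2.imwrite('pics/w1.png',c['frame'])
E
```

```text
173.4
t 1.08 tcp [659.2 -58.6 319. ] rot [-3.14e+00  1.00e-03  4.50e-01] open 64.2 F [-0.   0.7  0.5]
tool shift mm [ 9.2 22.4 -1. ]
```

View pics/w1.png

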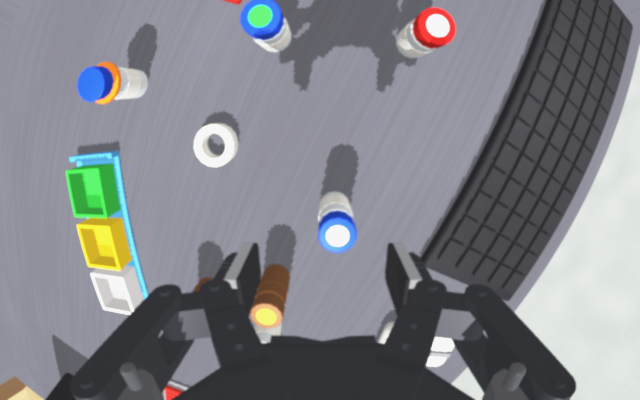

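The wrist view shows the white-disc bottle ahead of the jaws at (337,236), and the cups green/yellow/white at left (94,190), (104,243), (117,291).

```bash
python3 - <<'E'
from h import *
c=cam('wrist'); 
r=blob(c['frame'],'white',(322,225,352,249)); print(r[1],plane(c,r[0],72)[:2])
for uv in((92,190),(104,244),(116,290)): print(plane(c,uv,32)[:2].round(1))
a=c['frame'][150:320,50:160]; cv2.imwrite('pics/wc.png',cv2.resize(a,None,fx=3.5,fy=3.5,interpolation=cv2.INTER_CUBIC))
go(677.3,-74.8,206)
E
```

```text
421 [678.04584902 -74.37736837]
[ 436.4 -162.4]
[ 464.3 -219.1]
[ 488.8 -276. ]
t 1.18 tcp [659.9 -57.5 321.1] rot [ 3.142e+00 -3.000e-03  4.520e-01] open 64.2 F [ 0.1 -0.1  1.2]
tool shift mm [  7.8  23.2 115.1]
```

View pics/wc.png

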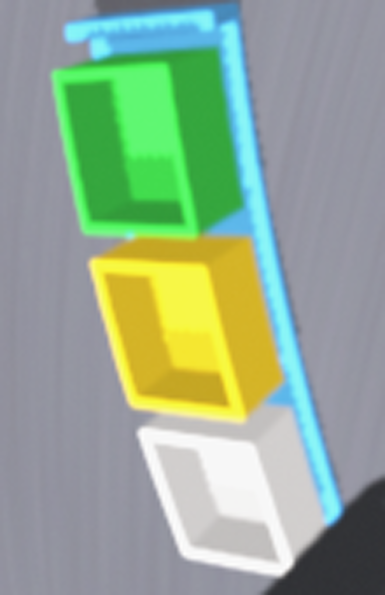

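Call:
jog_arm --targets "0.008 0.012 0 0 0 0 0.75; 0 0.0115 0 0 0 0 0.75; 0 0 0.02 0 0 0 0.75; 0 0 0.03 0 0 0 0.75; 0 0 0.03 0 0 0 0.75; 0 0 0.02 0 0 0 0.75; 0 0 0.015 0 0 0 0.75; 0 0 0 0 0 0 0.75; 0 0 0 0 0 0 0.4; 0 0 0 0 0 0 0.2; 0 0 0 0 0 0 0.1; 0 0 0 0 0 0 0.1; 0 0 0 0 0 0 0.1; 0 0 0 0 0 0 0.1" --newtons 30

```text
time_s: 2.35
tcp_pos: [677.7, -76.6, 206.8]
tool_rot: [3.14, -0.004, 0.45]
wrist_force: [0.8, -0.6, 6.1]
opening: 29.4
```

```bash
python3 - <<'E'
from h import *
c=cam('wrist'); cv2.imwrite('pics/w2.png',c['frame'])
go(480.5,-287,320)
E
```

```text
t 2.4 tcp [677.7 -76.6 206.8] rot [ 3.14  -0.004  0.45 ] open 29.4 F [-0.5  0.7  5.6]
tool shift mm [-268.8  103.8 -113.9]
```

View pics/w2.png

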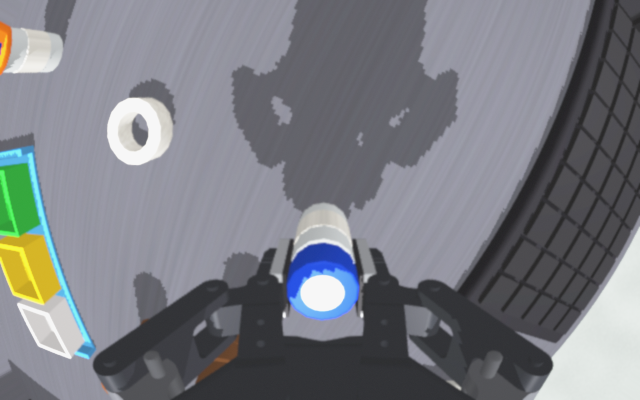

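Gripped cleanly (opening 29.4 mm). Lift and carry to the white cup.

Call:
jog_arm --targets "0 0 -0.015 0 0 0 0.1; 0 0 -0.03 0 0 0 0.1; 0 0 -0.03 0 0 0 0.1; 0 0 -0.025 0 0 0 0.1; 0 0 -0.014 0 0 0 0.1; -0.015 0.006 0 0 0 0 0.1; -0.03 0.012 0 0 0 0 0.1; -0.03 0.012 0 0 0 0 0.1; -0.03 0.012 0 0 0 0 0.1; -0.03 0.012 0 0 0 0 0.1; -0.03 0.012 0 0 0 0 0.1; -0.03 0.012 0 0 0 0 0.1; -0.03 0.012 0 0 0 0 0.1; -0.024 0.008 0 0 0 0 0.1; -0.014 0.004 0 0 0 0 0.1; -0.006 0.002 0 0 0 0 0.1; 0 0 0 0 0 0 0.1; 0 0 0 0 0 0 0.1"

```text
time_s: 3.9
tcp_pos: [480.5, -286.5, 318.8]
tool_rot: [-3.141, -0.001, 0.451]
wrist_force: [-0.5, 0.1, -0.6]
opening: 29.3
```

```bash
python3 - <<'E'
from h import *
go(480.5,-287,320)
for n in('wrist','side','scene'):
    c=cam(n); f=c['frame']
    if n=='side': f=cv2.resize(f[150:350,180:400],None,fx=3,fy=3)
    if n=='scene': f=cv2.resize(f[60:200,180:340],None,fx=3.5,fy=3.5)
    cv2.imwrite(f'pics/{n}3.png',f)
E
```

```text
t 3.9 tcp [ 480.5 -286.5  318.8] rot [-3.141e+00 -1.000e-03  4.510e-01] open 29.3 F [-0.5  0.1 -0.6]
tool shift mm [-0.2  0.4 -1.2]
```

View pics/wrist3.png

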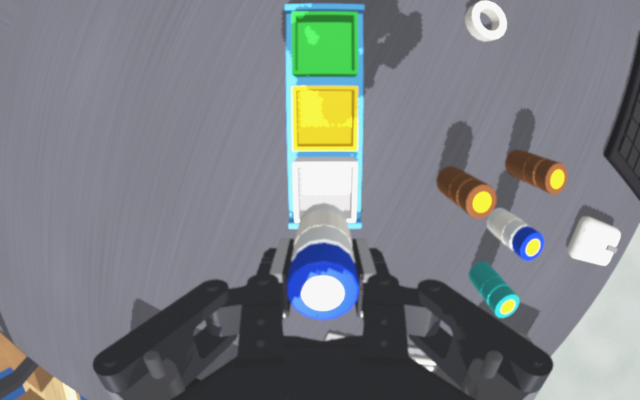

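View pics/side3.png

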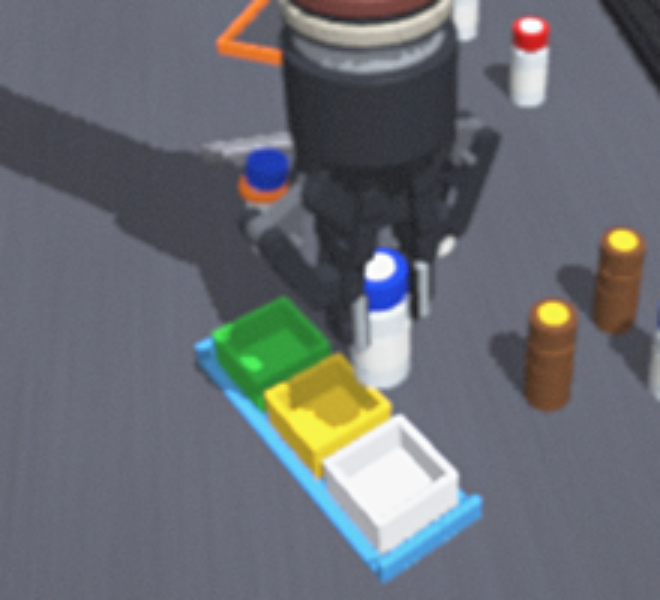

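View pics/scene3.png

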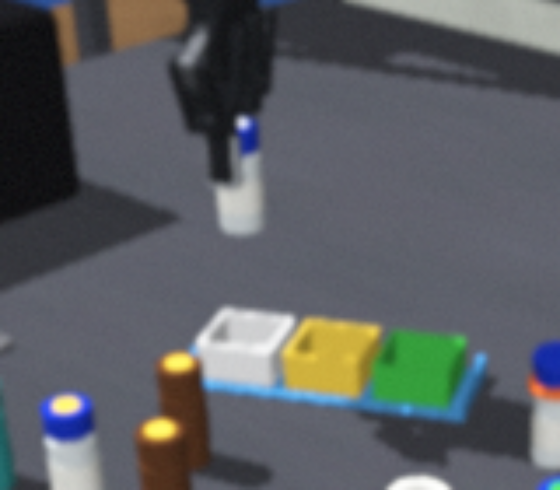

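```bash
python3 - <<'E'
from h import *
c=cam('wrist')
R=Rn.from_euler('xyz',[np.pi,0,.451]).as_matrix()
for k,b in(('yellow',(280,80,370,154)),('green',(280,8,370,78))):
    x0,y0,x1,y1=b; m=mask(c['frame'],k)[y0:y1,x0:x1].astype(np.uint8)
    p=np.argwhere(m)[:,::-1]+[x0,y0]; print(k,p.min(0),p.max(0))
    P=np.array([plane(c,q,32)[:2] for q in p],np.float32); print(cv2.minAreaRect(P))
m=c['frame'][155:235,280:370]; cv2.imwrite('pics/wz.png',cv2.resize(c['frame'][0:240,270:380],None,fx=2.4,fy=2.4,interpolation=cv2.INTER_CUBIC))
P=np.array([plane(c,q,32)[:2] for q in((292,158),(358,158),(357,221),(293,221))]);print('w',P.round(1),P.mean(0))
E
```

```text
yellow [292  87] [355 150]
((453.78857421875, -228.56871032714844), (52.26982879638672, 52.69550704956055), 26.09151840209961)
green [290  11] [356  76]
((425.6141357421875, -171.6935272216797), (54.01942443847656, 56.46870422363281), 25.831192016601562)
w [[ 444.6 -269.8]
 [ 494.5 -245.4]
 [ 520.2 -296. ]
 [ 468.9 -321. ]] [ 482.06675401 -283.07477424]
```

View pics/wz.png

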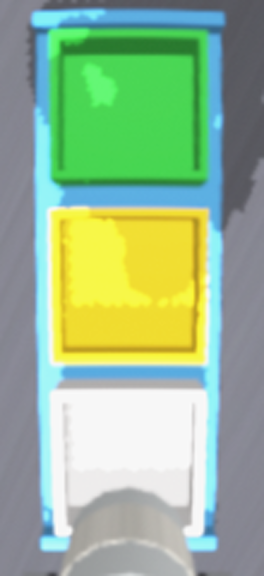

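Call:
jog_arm --targets "0.001 0.0015 0.01 0 0 0 0.1; 0 0 0.025 0 0 0 0.1; 0 0 0.025 0 0 0 0.1; 0 0 0.02 0 0 0 0.1; 0 0 0.01 0 0 0 0.1; 0 0 0.008 0 0 0 0.1; 0 0 0.004 0 0 0 0.1; 0 0 0 0 0 0 0.1; 0 0 0 0 0 0 0.1"

```text
time_s: 4.85
tcp_pos: [481.9, -288.3, 217.3]
tool_rot: [3.14, -0.001, 0.45]
wrist_force: [-0.8, -0.6, -1.0]
opening: 28.8
```

```bash
python3 - <<'E'
from h import *
go(482,-287.5,213.8)
c=cam('side'); cv2.imwrite('pics/s4.png',cv2.resize(c['frame'][150:350,180:400],None,fx=3,fy=3))
E
```

```text
t 4.85 tcp [ 481.9 -288.3  217.3] rot [ 3.14e+00 -1.00e-03  4.50e-01] open 28.8 F [-0.8 -0.6 -1. ]
tool shift mm [ 0.5 -0.7  3.5]
```

View pics/s4.png

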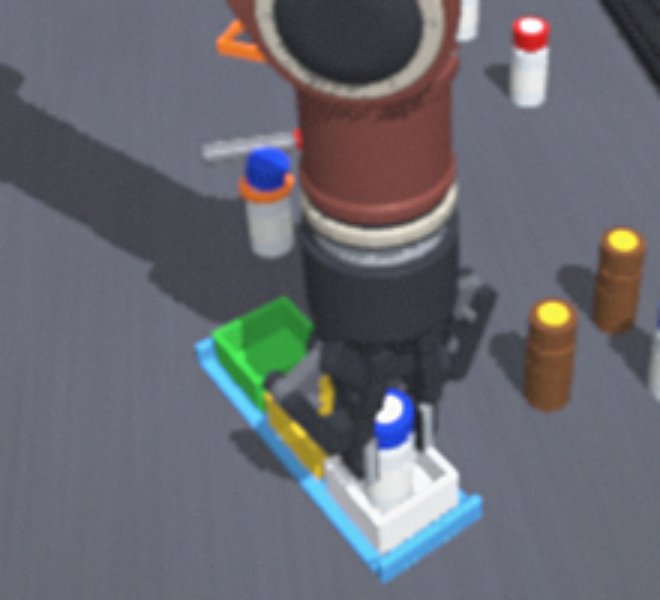

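The bottle is centred in the white cup, a few mm above the floor. Lower until contact, then release.

Call:
jog_arm --targets "0 0 0.002 0 0 0 0.1; 0 0 0.001 0 0 0 0.1; 0 0 0.001 0 0 0 0.1; 0 0 0 0 0 0 0.1; 0 0 0 0 0 0 0.1"

```text
time_s: 5.32
tcp_pos: [481.7, -288.3, 213.7]
tool_rot: [3.14, -0.001, 0.45]
wrist_force: [-0.8, 0.8, 6.2]
opening: 29.2
```

Call:
jog_arm --targets "0 0 0 0 0 0 0.4; 0 0 0 0 0 0 0.5; 0 0 0 0 0 0 0.65; 0 0 0 0 0 0 0.65; 0 0 0 0 0 0 0.65; 0 0 -0.01 0 0 0 0.65; 0 0 -0.03 0 0 0 0.65; 0 0 -0.03 0 0 0 0.65; 0 0 -0.025 0 0 0 0.65; 0 0 -0.01 0 0 0 0.65; 0.015 0 0 0 0 0 0.65; 0.03 0 0 0 0 0 0.65; 0.03 0 0 0 0 0 0.65; 0.03 0 0 0 0 0 0.65; 0.03 0 0 0 0 0 0.65; 0.03 0 0 0 0 0 0.65; 0.02 0 0 0 0 0 0.65; 0.01 0 0 0 0 0 0.65; 0 0 0 0 0 0 0.65; 0 0 0 0 0 0 0.65"

```text
time_s: 6.98
tcp_pos: [656.6, -203.2, 316.1]
tool_rot: [-3.14, 0.003, 0.451]
wrist_force: [-0.5, -0.9, -0.3]
opening: 55.5
```

```bash
python3 - <<'E'
from h import *
go(673,-239.5,320)
for n in('wrist','side'):
    c=cam(n); f=c['frame']
    if n=='side': f=cv2.resize(f[100:350,180:480],None,fx=2.4,fy=2.4); r=blob(c['frame'],'white',(0,0,1,1))
    else:
        pass
    cv2.imwrite(f'pics/{n}5.png',f)
E
```

```text
t 6.98 tcp [ 656.6 -203.2  316.1] rot [-3.14e+00  3.00e-03  4.51e-01] open 55.5 F [-0.5 -0.9 -0.3]
tool shift mm [-1.1 39.8 -3.9]
```

View pics/wrist5.png

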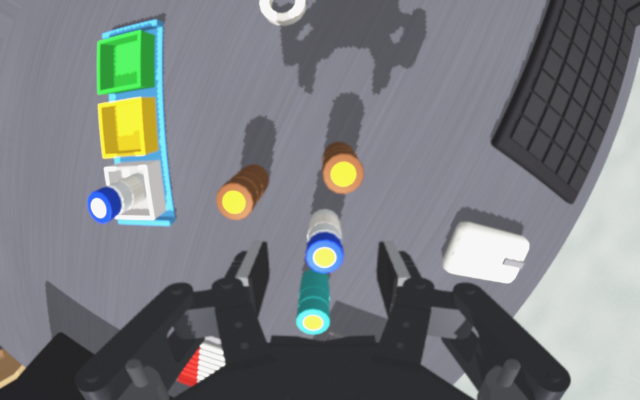

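View pics/side5.png

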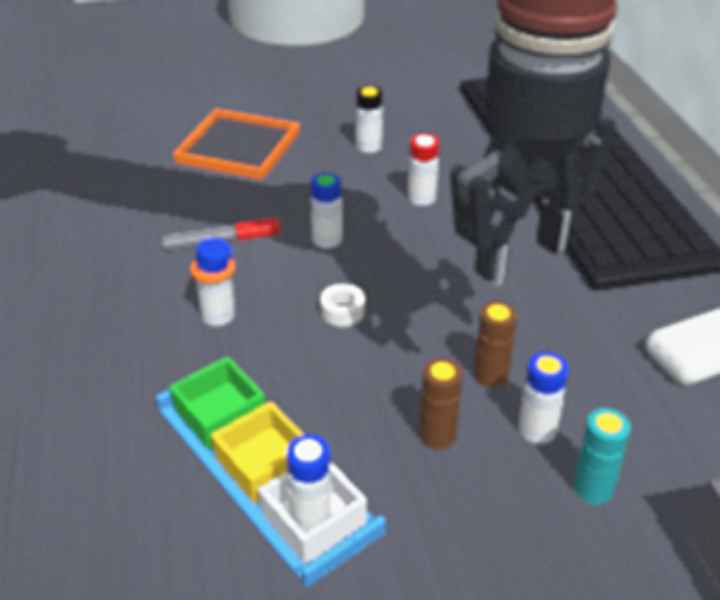

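White bottle stands upright in its cup. Yellow target is at wrist pixel (324,256), with a brown bottle above and the turquoise one below it, both off the jaw line.

```bash
python3 - <<'E'
from h import *
c=cam('wrist'); r=blob(c['frame'],'yellow',(308,244,340,270)); p=plane(c,r[0],72)[:2]; print(r[1],p)
s=cam('side'); r=blob(s['frame'],'white',(302,282,316,293)); print(r[0],r[1],'white disc',plane(s,r[0],79)[:2])
go(p[0],p[1],206)
E
```

```text
248 [ 673.92015404 -238.01716004]
[307.92307692 287.20512821] 78 white disc [ 479.81071483 -286.88530201]
t 7.18 tcp [ 655.8 -205.   317.7] rot [3.141e+00 2.000e-03 4.480e-01] open 55.5 F [-0.5 -0.7  0.7]
tool shift mm [  2.2  37.6 111.7]
```

Call:
jog_arm --targets "0.001 0.02 0 0 0 0 0.7; 0 0.018 0 0 0 0 0.7; 0 0 0 0 0 0 0.7; 0 0 0.02 0 0 0 0.7; 0 0 0.03 0 0 0 0.7; 0 0 0.03 0 0 0 0.7; 0 0 0.02 0 0 0 0.7; 0 0 0.01 0 0 0 0.7; 0 0 0 0 0 0 0.7; 0 0 0 0 0 0 0.4; 0 0 0 0 0 0 0.2; 0 0 0 0 0 0 0.1; 0 0 0 0 0 0 0.1; 0 0 0 0 0 0 0.1; 0 0 0 0 0 0 0.1" --newtons 30

```text
time_s: 8.43
tcp_pos: [675.2, -237.4, 210.0]
tool_rot: [3.139, -0.003, 0.45]
wrist_force: [-0.2, -0.3, 5.9]
opening: 29.5
```

```bash
python3 - <<'E'
from h import *
go(454.5,-229.5,320)
c=cam('side'); cv2.imwrite('pics/s6.png',cv2.resize(c['frame'][100:350,230:530],None,fx=2.4,fy=2.4))
E
```

```text
t 8.43 tcp [ 675.2 -237.4  210. ] rot [ 3.139e+00 -3.000e-03  4.500e-01] open 29.5 F [-0.2 -0.3  5.9]
tool shift mm [-195.  -102.8 -110.8]
```

View pics/s6.png

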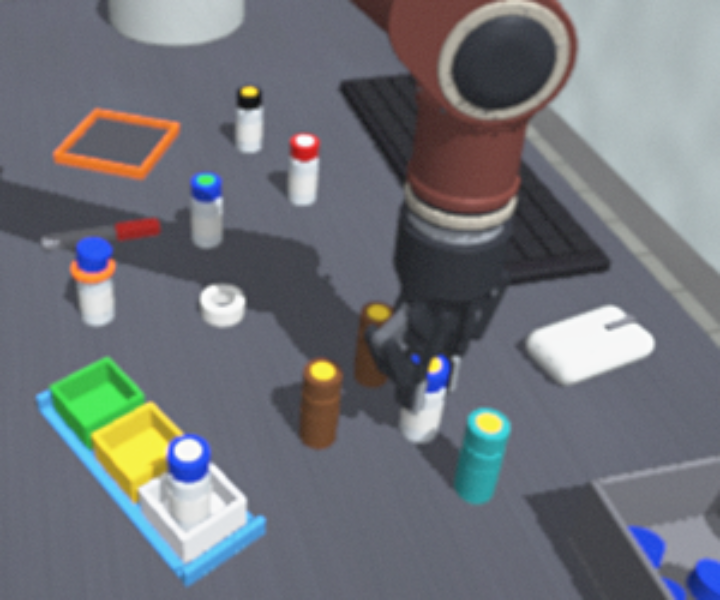

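Call:
jog_arm --targets "0 0 -0.015 0 0 0 0.1; 0 0 -0.03 0 0 0 0.1; 0 0 -0.03 0 0 0 0.1; 0 0 -0.025 0 0 0 0.1; 0 0 -0.01 0 0 0 0.1; -0.015 -0.008 0 0 0 0 0.1; -0.03 -0.016 0 0 0 0 0.1; -0.03 -0.016 0 0 0 0 0.1; -0.03 -0.016 0 0 0 0 0.1; -0.03 -0.016 0 0 0 0 0.1; -0.03 -0.016 0 0 0 0 0.1; -0.02 -0.01 0 0 0 0 0.1; -0.01 -0.006 0 0 0 0 0.1; 0 0 0 0 0 0 0.1; 0 0 0 0 0 0 0.1"

```text
time_s: 9.73
tcp_pos: [453.5, -228.4, 317.5]
tool_rot: [-3.141, -0.0, 0.45]
wrist_force: [0.9, 0.7, -0.3]
opening: 29.2
```

```bash
python3 - <<'E'
from h import *
go(454.5,-229,217)
c=cam('wrist'); cv2.imwrite('pics/w7.png',c['frame'])
c=cam('scene'); cv2.imwrite('pics/c7.png',cv2.resize(c['frame'][60:200,180:340],None,fx=3.5,fy=3.5))
E
```

```text
t 9.73 tcp [ 453.5 -228.4  317.5] rot [-3.141 -0.     0.45 ] open 29.2 F [ 0.9  0.7 -0.3]
tool shift mm [  0.6   1.  100.5]
```

View pics/w7.png

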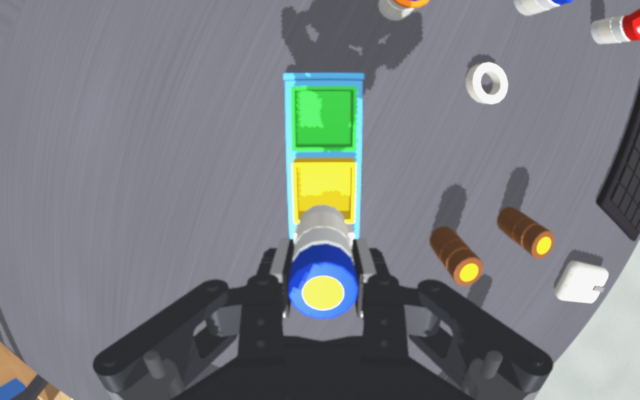

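View pics/c7.png

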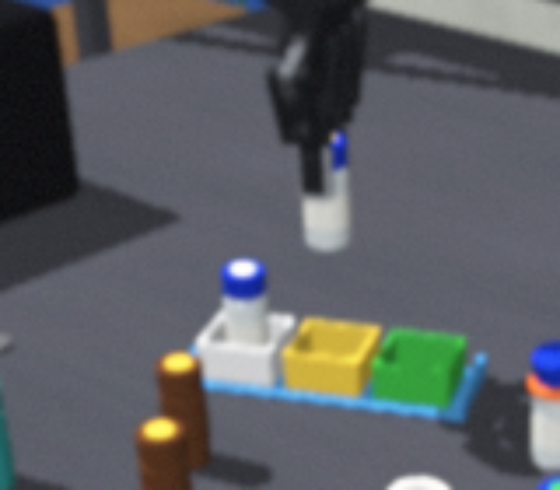

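Yellow bottle is held straight, lined up with the yellow cup (wrist 323,190). Lower.

Call:
jog_arm --targets "0 0.001 0.01 0 0 0 0.1; 0 0 0.025 0 0 0 0.1; 0 0 0.025 0 0 0 0.1; 0 0 0.02 0 0 0 0.1; 0 0 0.01 0 0 0 0.1; 0 0 0.005 0 0 0 0.1; 0 0 0.002 0 0 0 0.1; 0 0 0 0 0 0 0.1; 0 0 0.001 0 0 0 0.1; 0 0 0 0 0 0 0.1; 0 0 0 0 0 0 0.1"

```text
time_s: 10.75
tcp_pos: [454.3, -229.4, 220.5]
tool_rot: [3.14, -0.001, 0.45]
wrist_force: [-0.2, 0.0, -0.3]
opening: 29.1
```

Call:
jog_arm --targets "0 0 0.002 0 0 0 0.1; 0 0 0.001 0 0 0 0.1; 0 0 0.001 0 0 0 0.1; 0 0 0 0 0 0 0.1; 0 0 0 0 0 0 0.1"

```text
time_s: 11.17
tcp_pos: [454.1, -229.3, 216.8]
tool_rot: [3.141, -0.0, 0.45]
wrist_force: [-1.3, 0.7, 9.0]
opening: 29.3
```

Call:
jog_arm --targets "0 0 0 0 0 0 0.4; 0 0 0 0 0 0 0.5; 0 0 0 0 0 0 0.65; 0 0 0 0 0 0 0.65; 0 0 0 0 0 0 0.65; 0 0 -0.01 0 0 0 0.65; 0 0 -0.03 0 0 0 0.65; 0 0 -0.03 0 0 0 0.65; 0 0 -0.025 0 0 0 0.65; 0 0 -0.01 0 0 0 0.65; 0.013 -0.0125 0 0 0 0 0.65; 0.028 -0.027 0 0 0 0 0.65; 0.028 -0.027 0 0 0 0 0.65; 0.028 -0.027 0 0 0 0 0.65; 0.028 -0.027 0 0 0 0 0.65; 0.028 -0.027 0 0 0 0 0.65; 0.028 -0.027 0 0 0 0 0.65; 0.02 -0.0185 0 0 0 0 0.65; 0.012 -0.012 0 0 0 0 0.65; 0 0 0 0 0 0 0.65"

```text
time_s: 12.83
tcp_pos: [557.1, 53.7, 320.6]
tool_rot: [-3.138, -0.003, 0.459]
wrist_force: [0.3, 0.5, 0.7]
opening: 55.5
```

```bash
python3 - <<'E'
from h import *
go(557.2,48.2,206)
c=cam('wrist'); cv2.imwrite('pics/w8.png',c['frame'])
c=cam('side'); cv2.imwrite('pics/s8.png',cv2.resize(c['frame'][100:350,180:480],None,fx=2.4,fy=2.4))
E
```

```text
t 12.83 tcp [557.1  53.7 320.6] rot [-3.138e+00 -3.000e-03  4.590e-01] open 55.5 F [0.3 0.5 0.7]
tool shift mm [ -2.6   5.4 114.6]
```

View pics/w8.png

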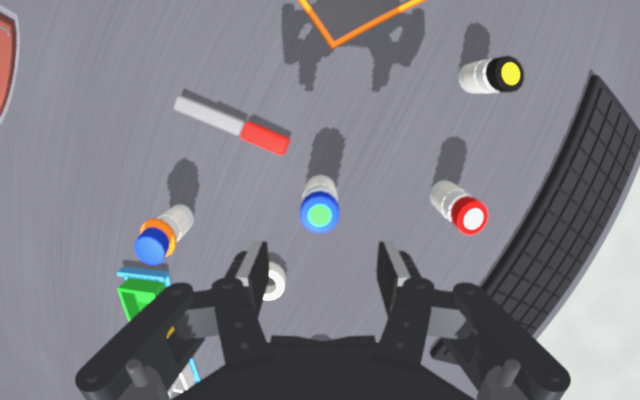

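View pics/s8.png

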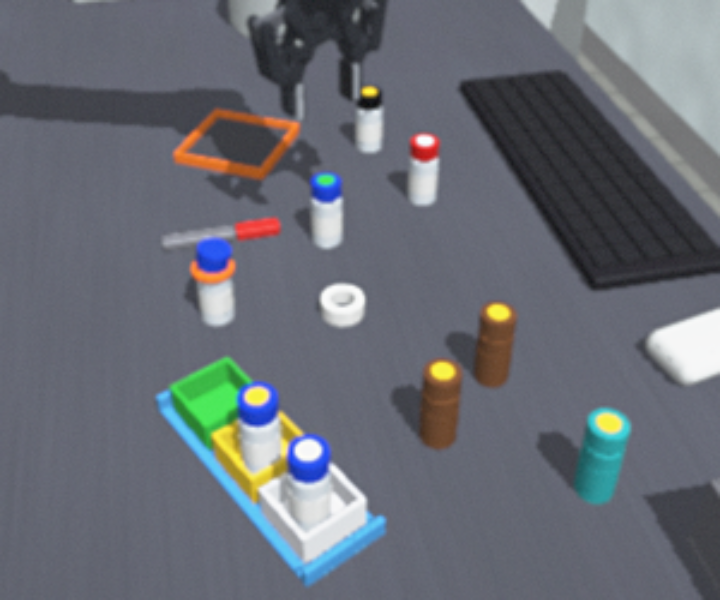

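Yellow bottle stands upright in its cup; green-disc bottle is at wrist (320,214). Measure once settled.

```bash
python3 - <<'E'
from h import *
c=cam('wrist'); r=blob(c['frame'],'green',(300,195,340,232)); p=plane(c,r[0],72)[:2]; print(r[1],p)
s=cam('side'); r=blob(s['frame'],'yellow',(280,258,294,272)); print(r[0],r[1],'yellow disc',plane(s,r[0],79)[:2])
go(p[0],p[1],206)
E
```

```text
295 [557.45598282  48.88092562]
[286.58536585 264.53658537] 41 yellow disc [ 452.60899979 -229.66406588]
t 13.03 tcp [556.1  46.  320.4] rot [3.141e+00 2.000e-03 4.480e-01] open 55.5 F [-0.  -0.  -0.1]
tool shift mm [  2.7  -2.2 114.4]
```

Call:
jog_arm --targets "0.002 -0.002 0 0 0 0 0.7; 0 0 0.02 0 0 0 0.7; 0 0 0.03 0 0 0 0.7; 0 0 0.03 0 0 0 0.7; 0 0 0.02 0 0 0 0.7; 0 0 0.012 0 0 0 0.7; 0 0 0 0 0 0 0.7; 0 0 0 0 0 0 0.4; 0 0 0 0 0 0 0.2; 0 0 0 0 0 0 0.1; 0 0 0 0 0 0 0.1; 0 0 0 0 0 0 0.1; 0 0 0 0 0 0 0.1" --newtons 30

```text
time_s: 14.12
tcp_pos: [557.9, 50.6, 209.8]
tool_rot: [3.141, -0.002, 0.45]
wrist_force: [-0.9, 0.3, 5.3]
opening: 29.3
```

```bash
python3 - <<'E'
from h import *
go(426,-171.5,320)
E
```

```text
t 14.12 tcp [557.9  50.6 209.8] rot [ 3.141e+00 -2.000e-03  4.500e-01] open 29.3 F [-0.9  0.3  5.3]
tool shift mm [-215.2  142.7 -110.5]
```

Call:
jog_arm --targets "0 0 -0.015 0 0 0 0.1; 0 0 -0.03 0 0 0 0.1; 0 0 -0.03 0 0 0 0.1; 0 0 -0.025 0 0 0 0.1; 0 0 -0.01 0 0 0 0.1; -0.015 0.01 0 0 0 0 0.1; -0.03 0.02 0 0 0 0 0.1; -0.03 0.02 0 0 0 0 0.1; -0.03 0.02 0 0 0 0 0.1; -0.03 0.02 0 0 0 0 0.1; -0.03 0.02 0 0 0 0 0.1; -0.025 0.017 0 0 0 0 0.1; -0.015 0.01 0 0 0 0 0.1; -0.01 0.006 0 0 0 0 0.1; 0 0 0 0 0 0 0.1; 0 0 0 0 0 0 0.1; 0 0 0 0 0 0 0.1"

```text
time_s: 15.53
tcp_pos: [426.7, -170.6, 318.5]
tool_rot: [-3.141, -0.001, 0.452]
wrist_force: [0.5, 0.2, -1.0]
opening: 29.2
```

```bash
python3 - <<'E'
from h import *
go(426,-171.5,217)
c=cam('wrist'); cv2.imwrite('pics/w9.png',c['frame'])
c=cam('scene'); cv2.imwrite('pics/c9.png',cv2.resize(c['frame'][60:200,180:380],None,fx=3.5,fy=3.5))
go(426,-171.5,217)
E
```

```text
t 15.53 tcp [ 426.7 -170.6  318.5] rot [-3.141e+00 -1.000e-03  4.520e-01] open 29.2 F [ 0.5  0.2 -1. ]
tool shift mm [ -1.1   0.6 101.5]
t 15.63 tcp [ 426.9 -170.3  318.6] rot [-3.141e+00 -1.000e-03  4.530e-01] open 29.4 F [ 0.8 -0.2 -0.1]
tool shift mm [ -1.4   0.7 101.6]
```

View pics/w9.png

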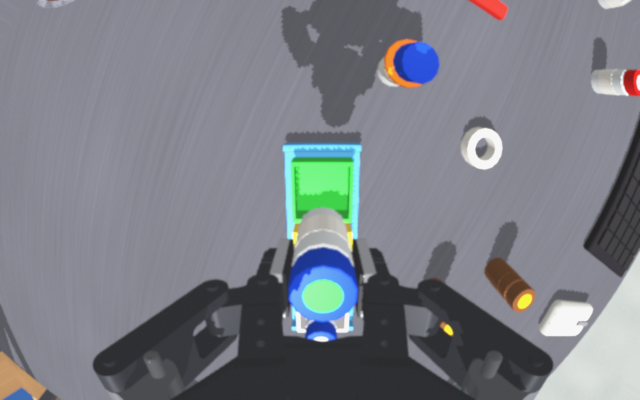

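View pics/c9.png

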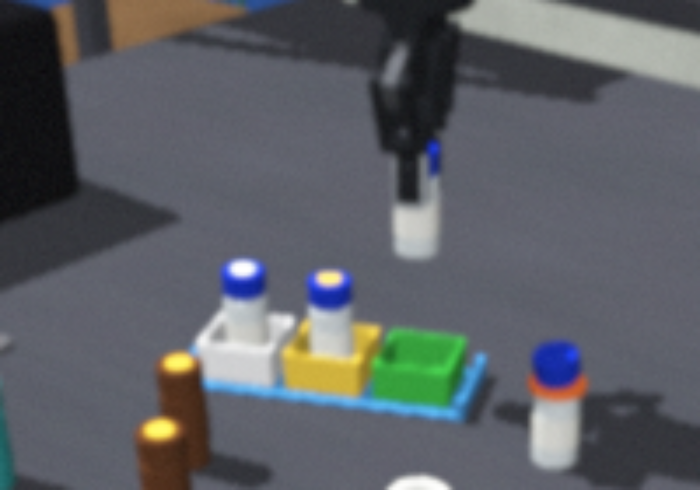

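Both placed bottles stand; the green bottle hangs straight above the green cup (wrist 323,190). Lower.

Call:
jog_arm --targets "-0.001 0.001 0.01 0 0 0 0.1; 0 0 0.025 0 0 0 0.1; 0 0 0.025 0 0 0 0.1; 0 0 0.02 0 0 0 0.1; 0 0 0.01 0 0 0 0.1; 0 0 0.006 0 0 0 0.1; 0 0 0.003 0 0 0 0.1; 0 0 0 0 0 0 0.1; 0 0 0.001 0 0 0 0.1; 0 0 0 0 0 0 0.1; 0 0 0 0 0 0 0.1"

```text
time_s: 16.55
tcp_pos: [426.0, -173.0, 219.4]
tool_rot: [3.141, -0.001, 0.45]
wrist_force: [0.3, 0.7, -0.9]
opening: 29.0
```

Call:
jog_arm --targets "0 0 0.0015 0 0 0 0.1; 0 0 0.001 0 0 0 0.1; 0 0 0.0005 0 0 0 0.1; 0 0 0 0 0 0 0.1; 0 0 0 0 0 0 0.1"

```text
time_s: 16.97
tcp_pos: [425.8, -173.1, 216.8]
tool_rot: [3.14, -0.001, 0.45]
wrist_force: [-1.0, 0.5, 8.8]
opening: 29.4
```

Call:
jog_arm --targets "0 0 0 0 0 0 0.4; 0 0 0 0 0 0 0.5; 0 0 0 0 0 0 0.7; 0 0 0 0 0 0 0.7; 0 0 0 0 0 0 0.7; 0 0 -0.01 0 0 0 0.7; 0 0 -0.03 0 0 0 0.7; 0 0 -0.03 0 0 0 0.7; 0 0 -0.025 0 0 0 0.7; 0 0 -0.01 0 0 0 0.7; 0.015 -0.01 0 0 0 0 0.7; 0.025 -0.02 0 0 0 0 0.7; 0.018 -0.015 0 0 0 0 0.7; 0.006 -0.005 0 0 0 0 0.7; 0 0 0 0 0 0 0.7; 0 0 0 0 0 0 0.7; 0 0 0 0 0 0 0.7"

```text
time_s: 18.38
tcp_pos: [460.8, -101.7, 320.4]
tool_rot: [3.141, 0.002, 0.448]
wrist_force: [-0.2, -0.3, 0.8]
opening: 59.9
```

```bash
python3 - <<'E'
from h import *
go(436.5,-46.5,320)
c=cam('wrist'); cv2.imwrite('pics/w10.png',c['frame']); 
cv2.imwrite('pics/w10z.png',cv2.resize(c['frame'][130:290,240:400],None,fx=3.5,fy=3.5,interpolation=cv2.INTER_CUBIC))
c=cam('side'); cv2.imwrite('pics/s10.png',cv2.resize(c['frame'][150:350,230:400],None,fx=3.2,fy=3.2))
E
```

```text
t 18.38 tcp [ 460.8 -101.7  320.4] rot [3.141e+00 2.000e-03 4.480e-01] open 59.9 F [-0.2 -0.3  0.8]
tool shift mm [  2.  -60.3   0.4]
```

View pics/w10.png

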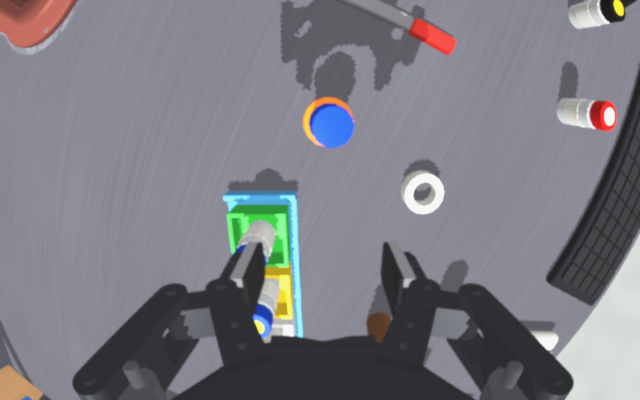

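View pics/s10.png

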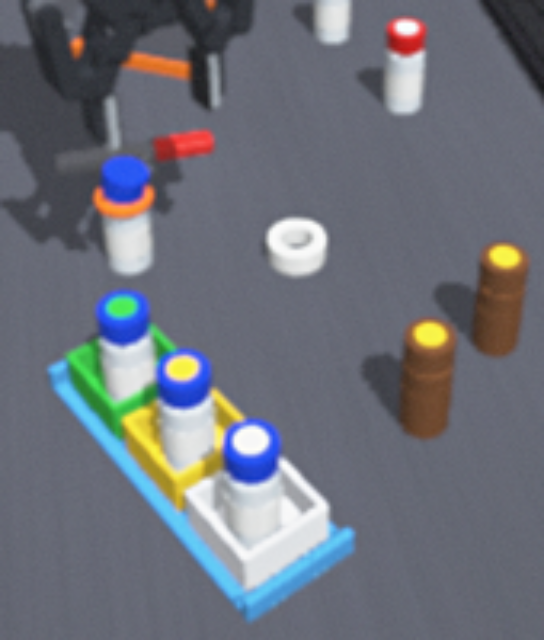

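View pics/w10z.png

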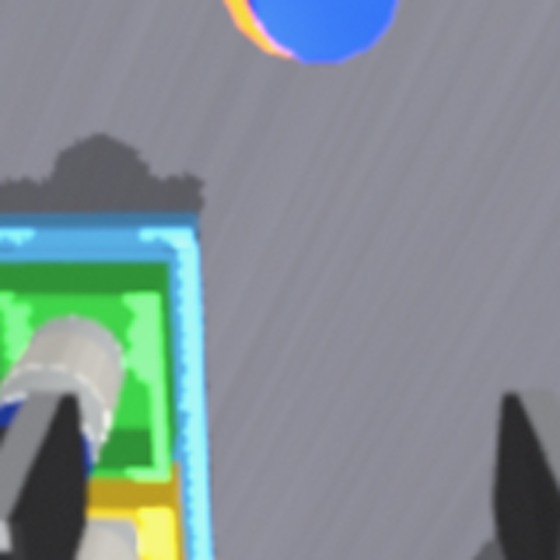

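```bash
python3 - <<'E'
from h import *
c=cam('wrist'); f=c['frame']; print('campos',c['position'],c['orientation'])
b=(290,85,370,160); x0,y0,x1,y1=b
o=mask(f,'orange')[y0:y1,x0:x1]; bl=mask(f,'blue')[y0:y1,x0:x1]
print(o.sum(),bl.sum())
m=cv2.minEnclosingCircle((np.argwhere(o)[:,::-1]+[x0,y0]).astype(np.float32)); print('ring',m,plane(c,m[0],57)[:2])
e=cv2.minEnclosingCircle((np.argwhere(bl)[:,::-1]+[x0,y0]).astype(np.float32)); print('cap',e,plane(c,e[0],79)[:2])
p=np.argwhere(o)[:,::-1]+[x0,y0]
P=np.array([plane(c,q,57)[:2] for q in p],np.float32); print('ring xy',cv2.minEnclosingCircle(P))
r=blob(f,'blue',b); print('cap cen',plane(c,r[0],78)[:2])
cv2.imwrite('pics/w11z.png',cv2.resize(f[80:170,285:375],None,fx=6,fy=6,interpolation=cv2.INTER_CUBIC))
go(436.5,-46.5,320)
E
```

```text
campos [427.80968636 -34.39260635 290.0696984 ] [2.84300115e+00 1.17499510e-03 4.47961868e-01]
210 1448
ring ((327.0, 120.0), 24.69827651977539) [435.74671343 -43.82723089]
cap ((331.0, 125.0), 22.36077880859375) [438.92272536 -44.83468738]
ring xy ((435.6588134765625, -43.759498596191406), 18.4942569732666)
cap cen [439.05941716 -44.88505865]
t 18.53 tcp [ 461.  -101.5  320.6] rot [3.141e+00 1.000e-03 4.480e-01] open 60.0 F [ 0.7  0.1 -0.2]
tool shift mm [  1.7 -60.2   0.6]
```

View pics/w11z.png

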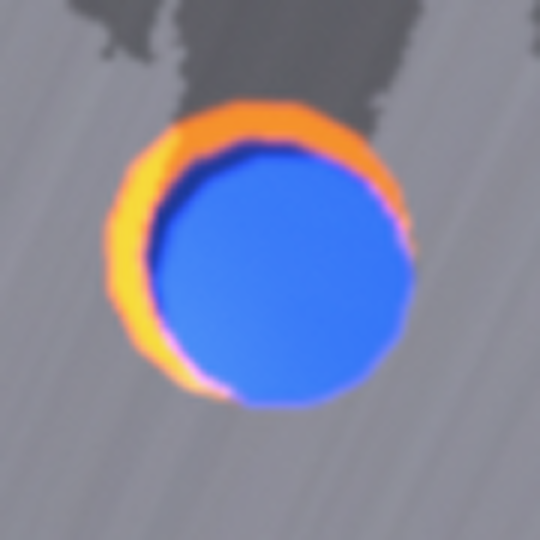

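The ring sits at about (436,-44); the cap leans toward world −18°. Turning the jaws to 72° so they close across the lean.

Call:
jog_arm --targets "0 0 0 0 0 -6.6 0.7; 0 0 0 0 0 -6.6 0.7; 0 0 0 0 0 -6.6 0.7; 0 0 0 0 0 -6.6 0.7; 0 0 0 0 0 -6.6 0.7; 0 0 0 0 0 -6.6 0.7; 0 0 0 0 0 -6.6 0.7; 0 0 0 0 0 0 0.7; 0 0 0 0 0 0 0.7"

```text
time_s: 19.28
tcp_pos: [461.3, -101.0, 320.6]
tool_rot: [-3.141, 0.0, 1.252]
wrist_force: [-0.2, -0.6, 0.3]
opening: 59.7
```

```bash
python3 - <<'E'
from h import *
from station import arm
go(436,-45,190); print(arm.observe()['qpos'].round(2))
E
```

```text
t 19.28 tcp [ 461.3 -101.   320.6] rot [-3.141  0.     1.252] open 59.7 F [-0.2 -0.6  0.3]
tool shift mm [ 45.2 -41.5 130.6]
[ 0.45  0.49 -0.4   2.02  0.29  0.69  1.12]
```

Call:
jog_arm --targets "0.015 -0.014 0 0 0 0 0.7; 0.02 -0.018 0 0 0 0 0.7; 0.01 -0.0095 0 0 0 0 0.7; 0 0 0 0 0 0 0.7; 0 0 0.02 0 0 0 0.7; 0 0 0.015 0 0 0 0.7; 0 0 0 0 0 0 0.7; 0 0 0 0 0 0 0.7"

```text
time_s: 19.95
tcp_pos: [436.2, -45.2, 285.4]
tool_rot: [-3.14, 0.001, 1.255]
wrist_force: [-0.7, -0.6, -0.5]
opening: 59.5
```

```bash
python3 - <<'E'
from h import *
go(436,-45,190)
c=cam('wrist'); cv2.imwrite('pics/w12.png',c['frame'])
f=c['frame']; b=(270,180,380,330); x0,y0,x1,y1=b
o=mask(f,'orange')[y0:y1,x0:x1]; p=np.argwhere(o)[:,::-1]+[x0,y0]
P=np.array([plane(c,q,57)[:2] for q in p],np.float32); print('ring xy',len(p),cv2.minEnclosingCircle(P))
c=cam('side'); cv2.imwrite('pics/s12.png',cv2.resize(c['frame'][100:300,200:380],None,fx=3.2,fy=3.2))
E
```

```text
t 19.95 tcp [436.2 -45.2 285.4] rot [-3.140e+00  1.000e-03  1.255e+00] open 59.5 F [-0.7 -0.6 -0.5]
tool shift mm [ 0.2 -0.1 95.4]
ring xy 420 ((435.126953125, -43.06594467163086), 18.605913162231445)
```

View pics/w12.png

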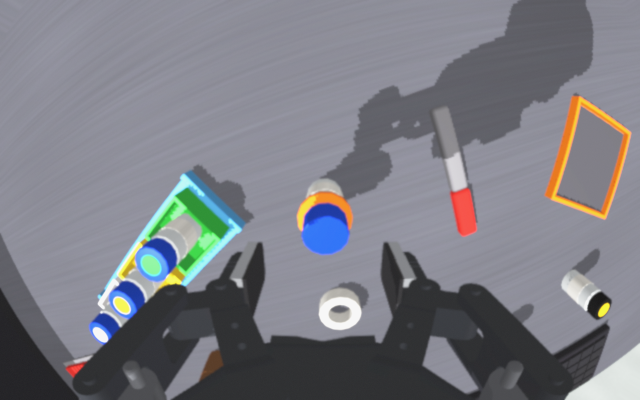

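View pics/s12.png

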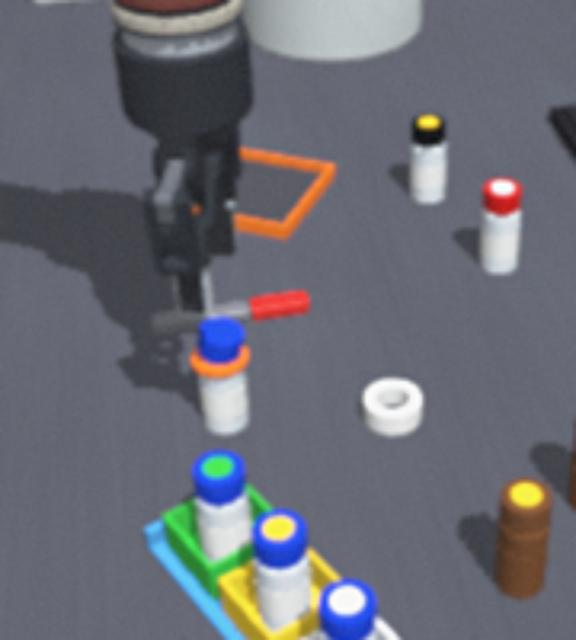

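Bottle is centred between the jaws (ring at wrist 325,212), nothing in the fingers' way. Descend and grip.

Call:
jog_arm --targets "0.0005 0 0.015 0 0 0 0.7; 0 0 0.025 0 0 0 0.7; 0 0 0.025 0 0 0 0.7; 0 0 0.015 0 0 0 0.7; 0 0 0.01 0 0 0 0.7; 0 0 0.005 0 0 0 0.7; 0 0 0 0 0 0 0.7; 0 0 0 0 0 0 0.4; 0 0 0 0 0 0 0.3; 0 0 0 0 0 0 0.1; 0 0 0 0 0 0 0.1; 0 0 0 0 0 0 0.1; 0 0 0 0 0 0 0.1" --newtons 30

```text
time_s: 21.13
tcp_pos: [436.6, -44.1, 191.7]
tool_rot: [3.139, -0.0, 1.256]
wrist_force: [-0.8, 0.2, 6.8]
opening: 36.2
```

```bash
python3 - <<'E'
from h import *
go(490,247,320)
c=cam('wrist'); cv2.imwrite('pics/w13.png',c['frame'])
c=cam('scene'); cv2.imwrite('pics/c13.png',cv2.resize(c['frame'][60:240,240:420],None,fx=3.2,fy=3.2))
E
```

```text
t 21.13 tcp [436.6 -44.1 191.7] rot [ 3.139 -0.     1.256] open 36.2 F [-0.8  0.2  6.8]
tool shift mm [ 293.4  -39.  -128.3]
```

View pics/w13.png

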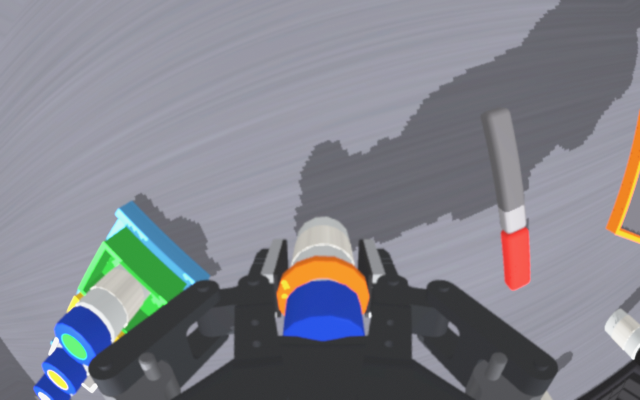

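View pics/c13.png

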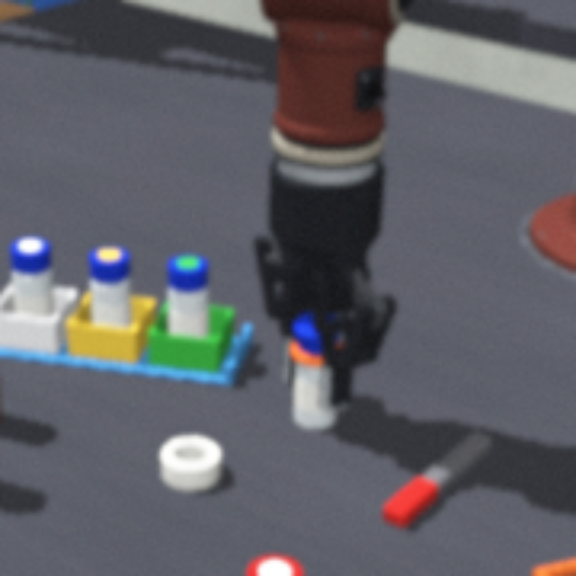

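The opening stopped at 36 mm, so the fingers' upper part is on the ring instead of the pads on the body. Re-grip higher, with the pads round the ring.

Call:
jog_arm --targets "0 0 0 0 0 0 0.5; 0 0 0 0 0 0 0.7; 0 0 0 0 0 0 0.7; 0 0 -0.01 0 0 0 0.7; 0 0 -0.01 0 0 0 0.7; 0 0 0 0 0 0 0.7; 0 0 0 0 0 0 0.5; 0 0 0 0 0 0 0.3; 0 0 0 0 0 0 0.2; 0 0 0 0 0 0 0.2; 0 0 0 0 0 0 0.2; 0 0 0 0 0 0 0.2" --newtons 35

```text
time_s: 22.23
tcp_pos: [436.1, -43.9, 210.6]
tool_rot: [-3.141, 0.0, 1.257]
wrist_force: [-0.9, 0.1, 4.9]
opening: 36.0
```

```bash
python3 - <<'E'
from h import *
go(490,247,320)
c=cam('wrist'); cv2.imwrite('pics/w14.png',c['frame'])
c=cam('scene'); cv2.imwrite('pics/c14.png',cv2.resize(c['frame'][100:220,280:400],None,fx=4.5,fy=4.5))
E
```

```text
t 22.23 tcp [436.1 -43.9 210.6] rot [-3.141  0.     1.257] open 36.0 F [-0.9  0.1  4.9]
tool shift mm [ 293.3  -38.7 -109.5]
```

View pics/w14.png

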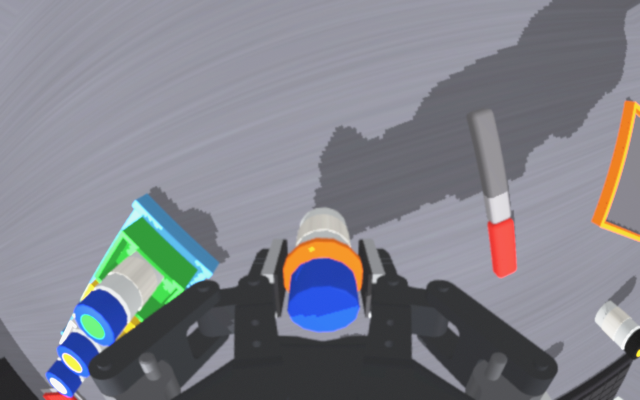

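View pics/c14.png

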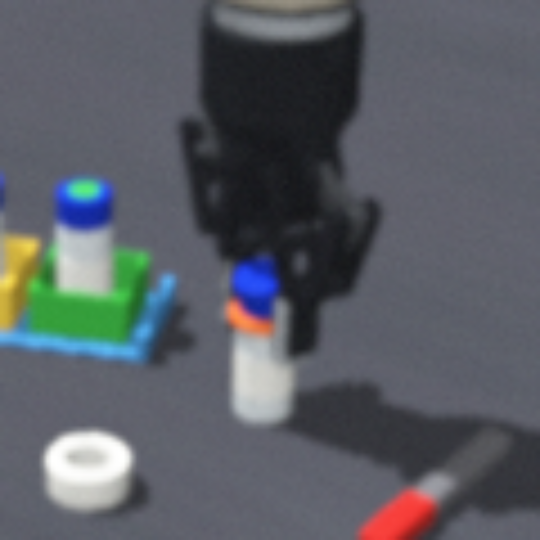

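Call:
jog_arm --targets "0 0 -0.01 0 0 0 0.2; 0 0 -0.015 0 0 0 0.2; 0 0 -0.02 0 0 0 0.2; 0 0 -0.02 0 0 0 0.2; 0 0 -0.015 0 0 0 0.2; 0 0 0 0 0 0 0.2; 0 0 0 0 0 0 0.2"

```text
time_s: 22.92
tcp_pos: [436.1, -44.1, 290.7]
tool_rot: [3.141, -0.0, 1.256]
wrist_force: [-0.9, -0.0, -0.1]
opening: 36.2
```

```bash
python3 - <<'E'
from h import *
go(490,247,295)
c=cam('scene'); a=cv2.resize(c['frame'][70:220,280:400],None,fx=3.5,fy=3.5)
c=cam('side'); b=cv2.resize(c['frame'][130:280,210:330],None,fx=3.5,fy=3.5)
cv2.imwrite('pics/c15.png',np.hstack([a,b])[:, :800])
E
```

```text
t 22.92 tcp [436.1 -44.1 290.7] rot [ 3.141 -0.     1.256] open 36.2 F [-0.9 -0.  -0.1]
tool shift mm [293.5 -38.8  -4.3]
```

View pics/c15.png

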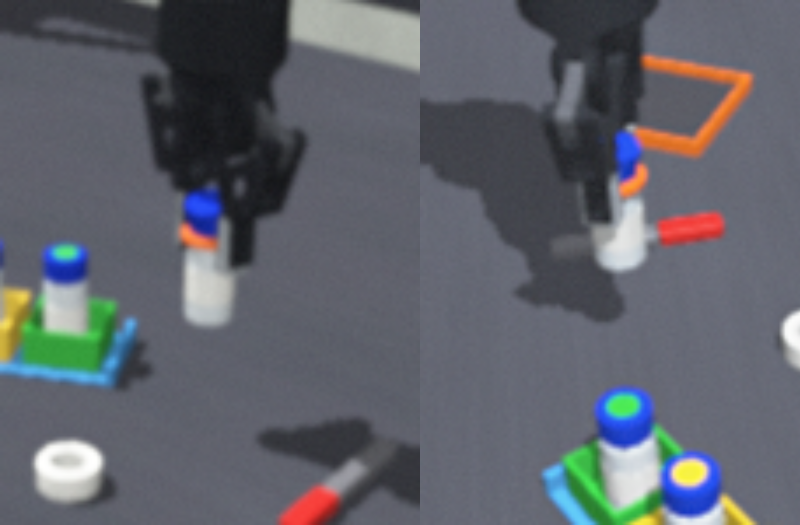

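Held upright off the table. Carry gently to the tray.

Call:
jog_arm --targets "0.01 -0.001 0 0 0 0 0.2; 0.02 -0.003 0 0 0 0 0.2; 0.025 -0.0035 0 0 0 0 0.2; 0.025 -0.0035 0 0 0 0 0.2; 0.025 -0.0035 0 0 0 0 0.2; 0.025 -0.0035 0 0 0 0 0.2; 0.025 -0.0035 0 0 0 0 0.2; 0.025 -0.0035 0 0 0 0 0.2; 0.025 -0.0035 0 0 0 0 0.2; 0.025 -0.0035 0 0 0 0 0.2; 0.025 -0.0035 0 0 0 0 0.2; 0.02 -0.0025 0 0 0 0 0.2; 0.012 0 0 0 0 0 0.2; 0.006 0 0 0 0 0 0.2; 0 0 0 0 0 0 0.2; 0 0 0 0 0 0 0.2; 0 0 0 0 0 0 0.2"

```text
time_s: 24.43
tcp_pos: [490.6, 244.7, 290.3]
tool_rot: [-3.141, 0.002, 1.255]
wrist_force: [-0.1, -0.7, -1.0]
opening: 36.0
```

```bash
python3 - <<'E'
from h import *
go(490,247,215)
c=cam('wrist'); cv2.imwrite('pics/w16.png',c['frame'])
c=cam('scene'); a=cv2.resize(c['frame'][130:300,360:510],None,fx=2.6,fy=2.6)
c=cam('side'); b=cv2.resize(c['frame'][50:220,220:370],None,fx=2.6,fy=2.6)
cv2.imwrite('pics/c16.png',np.hstack([a,b])[:, :800])
E
```

```text
t 24.43 tcp [490.6 244.7 290.3] rot [-3.141e+00  2.000e-03  1.255e+00] open 36.0 F [-0.1 -0.7 -1. ]
tool shift mm [ 2.1 -1.3 75.3]
```

View pics/w16.png

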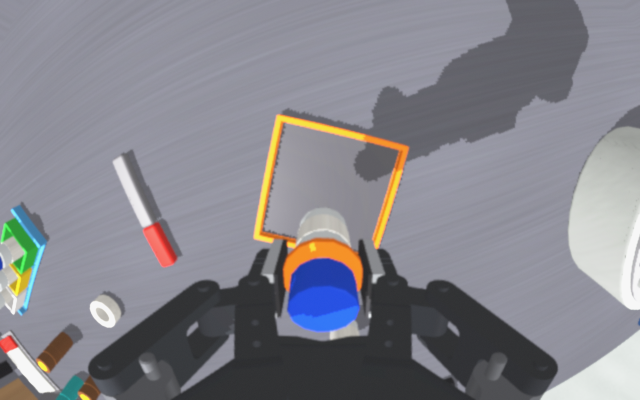

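View pics/c16.png

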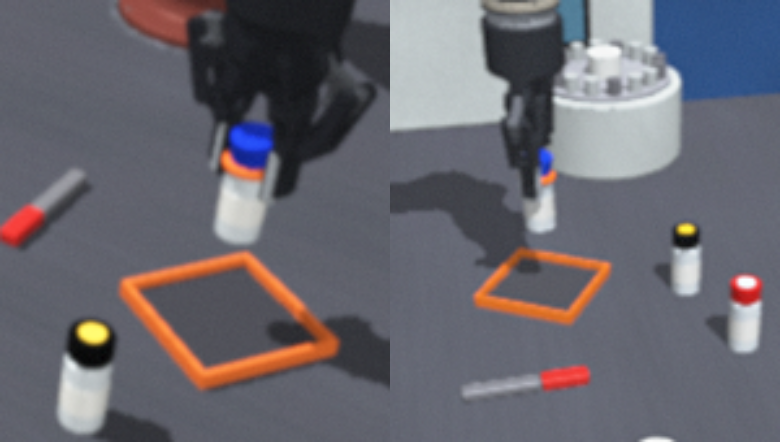

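```bash
python3 - <<'E'
from h import *
c=cam('wrist')
P=np.array([plane(c,q,12)[:2] for q in((277,115),(409,148),(256,239))]);print(P.round(1),'centre',(P[1]+P[2])/2)
go(490,247,215)
E
```

```text
[[415.2 230.8]
 [473.5 325.3]
 [510.6 175.2]] centre [492.04875169 250.24077194]
t 24.63 tcp [490.7 245.4 290.8] rot [3.142e+00 1.000e-03 1.255e+00] open 36.2 F [ 0.2 -0.1 -0.8]
tool shift mm [ 1.4 -1.2 75.8]
```

Call:
jog_arm --targets "0.003 0 0.01 0 0 0 0.2; 0 0 0.02 0 0 0 0.2; 0 0 0.02 0 0 0 0.2; 0 0 0.01 0 0 0 0.2; 0 0 0.006 0 0 0 0.2; 0 0 0.004 0 0 0 0.2; 0 0 0.002 0 0 0 0.2; 0 0 0 0 0 0 0.2; 0 0 0.001 0 0 0 0.2; 0 0 0 0 0 0 0.2; 0 0 0 0 0 0 0.2"

```text
time_s: 25.55
tcp_pos: [491.7, 249.4, 218.3]
tool_rot: [3.141, -0.001, 1.257]
wrist_force: [-0.4, 1.0, -0.4]
opening: 36.0
```

Call:
jog_arm --targets "0 0 0.0015 0 0 0 0.2; 0 0 0.001 0 0 0 0.2; 0 0 0.001 0 0 0 0.2; 0 0 0 0 0 0 0.2; 0 0 0 0 0 0 0.2"

```text
time_s: 25.97
tcp_pos: [491.6, 249.4, 214.7]
tool_rot: [3.141, -0.0, 1.257]
wrist_force: [-0.4, 0.2, 4.4]
opening: 36.1
```

Contact with the tray floor (+4 N). Release, rise, and look.

Call:
jog_arm --targets "0 0 0 0 0 0 0.45; 0 0 0 0 0 0 0.55; 0 0 0 0 0 0 0.7; 0 0 0 0 0 0 0.7; 0 0 0 0 0 0 0.7; 0 0 -0.01 0 0 0 0.7; 0 0 -0.025 0 0 0 0.7; 0 0 -0.03 0 0 0 0.7; 0 0 -0.03 0 0 0 0.7; 0 0 -0.03 0 0 0 0.7; 0 0 -0.02 0 0 0 0.7; -0.02 0 0 0 0 0 0.7; -0.03 0 0 0 0 0 0.7; -0.03 0 0 0 0 0 0.7; -0.03 0 0 0 0 0 0.7; -0.02 0 0 0 0 0 0.7; 0 0 0 0 0 0 0.7; 0 0 0 0 0 0 0.7; 0 0 0 0 0 0 0.7"

```text
time_s: 27.55
tcp_pos: [451.5, 126.4, 359.9]
tool_rot: [3.141, -0.002, 1.257]
wrist_force: [-0.1, 0.1, 0.5]
opening: 59.9
```

```bash
python3 - <<'E'
from h import *
cs={n:cam(n) for n in('scene','side','wrist')}
go(490,247,320)
for n in cs: cv2.imwrite(f'pics/{n}17.png',cs[n]['frame'])
cv2.imwrite('pics/scene17z.png',cv2.resize(cs['scene']['frame'][130:310,170:500],None,fx=2.4,fy=2.4,interpolation=cv2.INTER_CUBIC))
cv2.imwrite('pics/side17z.png',cv2.resize(cs['side']['frame'][120:340,230:460],None,fx=2.4,fy=2.4,interpolation=cv2.INTER_CUBIC))
for k,(c,a,b) in {'red':('white',(316,234,336,246),(348,155,366,166)),'black':('yellow',(384,250,406,268),(324,132,344,148))}.items():
    for n,bx in(('scene',a),('side',b)):
        r=blob(cs[n]['frame'],c,bx); print(k,n,plane(cs[n],r[0],72)[:2].round(1))
E
```

```text
t 27.7 tcp [451.5 126.9 359.4] rot [ 3.141e+00 -1.000e-03  1.259e+00] open 59.7 F [1.  0.4 0.5]
tool shift mm [126.   -0.2  39.6]
red scene [671.3 100.5]
red side [671.9  97.8]
black scene [639.5 218.9]
black side [640.1 217.1]
```

View pics/scene17z.png

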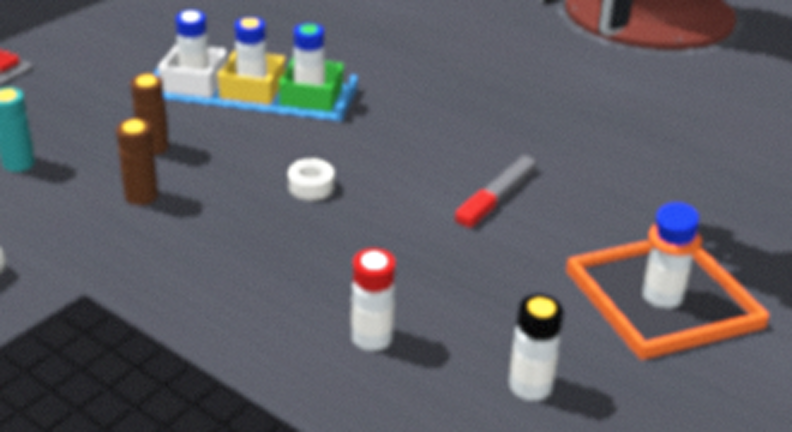

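View pics/side17z.png

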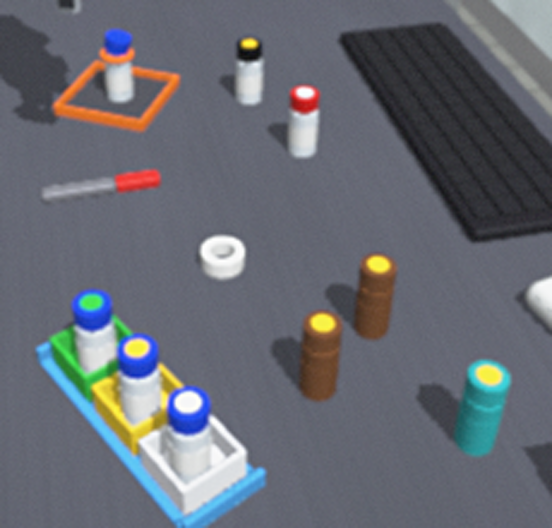

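```bash
python3 - <<'E'
from h import *
from station import arm
s=cam('side')
for k,b in(('green',(258,238,278,252)),('yellow',(278,256,296,274)),('white',(299,280,318,295))):
    r=blob(s['frame'],k,b); print(k,r[1],plane(s,r[0],79)[:2].round(1))
c=cam('scene')
for k,b in(('green',(290,138,308,146)),('yellow',(265,136,284,144)),('white',(240,132,260,142))):
    r=blob(c['frame'],k,b); print('scene',k,r and (r[1],plane(c,r[0],79)[:2].round(1)))
print(arm.finish_job())
E
```

```text
green 42 [ 424.9 -175.2]
yellow 41 [ 452.6 -229.7]
white 77 [ 479.7 -287. ]
scene green (np.int32(16), array([ 422.7, -176.5]))
scene yellow (np.int32(4), array([ 451.5, -230.5]))
scene white (np.int32(26), array([ 478.9, -287.6]))
the job is handed in; nothing more can be done
None
```

I placed the white, yellow and green disc bottles in their matching cups and the loose-cap bottle in the orange tray. I handed the job in at about 28 s of the 112 s allowed; no verdict was reported.

**Last checks:**
- **Upright:** the final scene and side pictures show all six bottles standing upright.
- **Cups:** the yellow and white bottles read within about 3 mm of their cup centres. The green one reads about 4–6 mm off along the row. The limit is 15 mm.
- **Tray:** the loose bottle stands near the middle. I let go of it about 1 mm from the tray centre I had measured, and did not measure it again afterwards.
- **Red and black caps:** both read within 1 mm of their start positions.
- **Robot:** it was clear of everything when I handed in.

**Snags and disagreements:**
- **Loose bottle grip:** my first grip, on the body, stopped on the wide ring at 36 mm. I let go, rose 20 mm and gripped round the ring instead.
- **Camera readings:** the scene and side cameras differed by 1–3 mm in places, within about their 2 mm calibration.

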